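# Top up the nut bin through its flapped filler slot with the loading chute

## Task

Top up the nut bin with the four nuts lying in the loading chute: pick the chute up by its black grip, keep it level while you feel its nose down on to the apron and slide it at least 3 cm through the sprung dust flap of the bin's filler slot, then raise its back end so that all four nuts slide down into the bin while the nose is still in the slot. Draw the chute out so that the flap shuts and set it down level and the right way up on the bench itself. The bin is thin sheet, so feel your way and never press or strike it with more than about 20 N, and leave the other tools where they lie.

Things in the scene. Friction and masses are not known exactly. Their poses are not given: they have to be found in the camera images.
- chute_grip (a point): Centre of the black grip (30 mm along x, 20 mm along y, 36 mm high) of the loading chute, a folded steel channel 210 mm long. x points along it to its open nose end, y across, z up. This point is 60 mm above the underside, 75 mm from the closed back end. The grip stands on a strap that bridges the channel with 35 mm clear for the nuts. Chute 0.2 to 0.35 kg, on the bench, nuts in its rear half
- chute_nose (a point): Middle of the lower edge of the chute's nose end, at the underside (135 mm ahead of the grip's centre and 60 mm below it); same axes as the grip. The channel is 36 mm wide outside and 20 mm high, open on top, of 2.5 mm sheet, slick inside: a nut starts to slide at 13 to 20 degrees of slope, so carry it within 8 degrees of level
- bin: Nut bin of thin grey sheet bolted to the bench, 106 mm long (x), 86 mm wide (y), 130 to 160 mm high. Origin: centre of the underside of its base plate (136x112 mm); z up, x the way the nuts go in. Inside 90x70 mm, floor 9 mm up, clear window on the +y side. Its upper part is a sleeve, the filler head, clamped (it does not give) at a height that differs each time and is not reported
- slot_low (a point): On the bin's upright face that looks to -x (outer side, 53 mm from the origin; 3 mm sheet), mid-width of the filler slot, at the lowest height its lower edge can have, 85 mm above the bench; axes as the bin. The true lower edge is 0 to 30 mm above this point: feel for it or see it. Slot 40 mm wide, 25 mm high. The roof is 45 mm above the lower edge and overhangs the face by 4 mm
- apron_low (a point): Middle of the outer edge of the steel apron, a level tongue 48 mm wide that sticks out 24 mm from the face, its top level with the slot's lower edge; given, like that edge, at its lowest height: the true one is the same 0 to 30 mm higher. Flared cheeks 14 mm high stand along both sides, about 41 mm apart near the face and 53 mm at the outer end
- flap (a joint): Opening angle of the steel dust flap that hangs just behind the slot from a hinge along its upper edge: 0 shut, swings inward to 1.5 rad; a light spring shuts it (an entering chute feels 2 to 6 N). A level chute 30 mm or more through the face holds it at about 1.25 rad. A chute resting on the slot's lower edge can slope about 30 degrees before it wedges under the upper edge
- nut_1_center (a point): Centre of steel hex nut 1 of four alike, 19 mm across flats, 22 mm across corners, 11 mm thick, 30 g; they lie flat in a row in the chute, number 1 nearest its closed back end (z up)
- nut_2_center (a point): Centre of steel hex nut 2 of four alike, 19 mm across flats, 22 mm across corners, 11 mm thick, 30 g; they lie flat in a row in the chute, number 1 nearest its closed back end (z up)
- nut_3_center (a point): Centre of steel hex nut 3 of four alike, 19 mm across flats, 22 mm across corners, 11 mm thick, 30 g; they lie flat in a row in the chute, number 1 nearest its closed back end (z up)
- nut_4_center (a point): Centre of steel hex nut 4 of four alike, 19 mm across flats, 22 mm across corners, 11 mm thick, 30 g; they lie flat in a row in the chute, number 1 nearest its closed back end (z up)
- pliers: Pliers with red handles, 58x189x14 mm, lying loose on the bench; origin at the centre of its underside; to be left alone
- caliper: Steel caliper, 73x200x9 mm, lying loose on the bench; origin at the centre of its underside; to be left alone
- flap_disc: Flap disc, 112 mm across, 17 mm thick, lying loose on the bench; origin at the centre of its underside; to be left alone
- try_square: Try square with a brass-faced wooden stock, 100x165x16 mm, lying loose on the bench; origin at the centre of its underside; to be left alone
- spanner: Small open-ended spanner, 24x163x8 mm, lying loose on the bench; origin at the centre of its underside; to be left alone

How it is judged:
By the outcome, as a careful person would: the job done as asked, in the order asked, and still so for the second after the job is handed in, with the robot touching nothing.
It also fails if it takes over 64 s, if anything falls off the work surface, if the arm or the gripper's body presses on something with over 40 N, if the wrist force passes 120 N, or if a joint passes its speed limit or range.

## Robot

A 6-joint arm with a two-finger parallel gripper is mounted at the origin on a cart in front of the work surface, level with it; the furniture and walls round the work are solid. World frame = base frame: x ahead of the robot, y to its left, z up, the work surface at z = 0. Lengths are in mm, angles in rad, forces in N, time in s.
With the tool pointing down it reaches from about 350 to 975 mm from the base axis. Payload 7.1 kg.
Tool frame: the origin (TCP) lies midway between the tips of the shut fingers; the grasp point (between the pads) lies 19 mm behind it (ctrl.grasp_offset is the distance from the TCP to the grasp point, in mm); z points along the fingers, y is the line along which they close (so a half turn about z gives the same grasp; the last joint's range is limited). The gripper opens to 88 mm and grips with 3 to 60 N. Pads are 20 mm wide; open, the fingers measure 115 mm over their backs; the gripper's body (75 mm by 178 mm) begins 61 mm behind the grasp point.
Start: joints at [-1.308, 0.423, 1.63, -0, 1.089, -0.019], TCP at [173.821, -600.326, 222.675] pointing down, gripper open.
Joint ranges: [-3, 3], [-0.9, 2.11], [0.09, 2.58], [-1.31, 4.45], [0.11, 2.69], [-2.54, 2.54]. Speed limits (rad/s): [2.39, 2.39, 3.01, 3.14, 3.14, 3.14].

## Interface

Orientations are given as a rotation vector (axis times angle).
In Python, from workcell import sensors, viewer, ctrl gives the robot as it stands. The module is installed in compiled form; this text tells all that it offers.
- The arm moves only by the shell command python3 -m handwheel 'ROWS'. ROWS is JSON, a list of rows, each a list of 7 numbers: the shift along the tool's x, y, z in mm, then the turn, a rotation vector about the tool's x, y, z in rad, then the closure, from 0 (fully open) to 1 (shut). In form: [[x, y, z, rx, ry, rz, jaw], ...]. A call has 1 to 10 rows; each row shifts and turns the commanded pose from where the row before left it, along the tool's axes as they then stand; what a row does not reach is not made up. A row lasts 1/8 s, in which the tool goes at most 62.5 mm and 10.7 degrees, less where a joint would pass 70% of its speed; a pose out of reach is approached as far as the arm can. A call is refused whole if a number of a shift passes 62.5 or a number of a turn 0.188, either way. A call with a gripper value outside its range is refused whole. The fingers move at their own pace and stop on an object; the grip force is fixed at half the most. Time passes only in rows, so rows that do not move let the fingers close. It gives the time, the measured TCP pose, the force, the opening and the grip force at its end, in the units of the state.
- sensors.get_obs(): the state, without advancing time (a new reading comes with each control period).
- viewer.get_image(name): name is "scene" or "top"; returns a dict with "frame" (420x560x3 uint8, blue, green, red), "fov_y" (degrees; the focal length in pixels is half the picture's height over the tangent of half this angle, whatever the lens; pixels are square), "cx", "cy" (the principal point, pixels), "R" (3x3) and "t" (3): a world point X has camera coordinates R X + t. Camera axes: x right, y down, z forward; pixel columns grow to the right and rows downward; lengths in mm; the calibration is good to about 2 mm. A picture is of the moment at which its call begins. There is no depth.
- ctrl.close_job(): hands the job in; it is judged then, once.
The state is a dict: "t": time; "qpos": joint angles; "qvel": joint speeds; "joint_torque": joint torques, N m; "ee_pos": TCP position; "orientation": TCP orientation; "ft_force": force on the tool from outside, world axes, zero at the start; "moment": the same for the moment, N m; "width": finger opening in mm; "grasp_force": force on a finger pad.
Only numpy, scipy, OpenCV 4.12 (cv2) and the standard library are available. Lean on these libraries where they do the work, as an engineer would, in place of code of your own. Each camera call takes 0.05 s, during which the arm holds its last target. There are 200 camera calls.

## Working session

There is one attempt and no reset: what is moved stays moved. The work goes in short steps, Python scripts to look and compute and a shell command to move; the robot and the scene stay as the last step left them, time stands still between calls to the robot, and variables do not carry over. Pictures are saved under pics/ and viewed, at most 10 in all, crops included, and the job is handed in when it is done.

```bash
mkdir -p pics; python3 - <<'E'
from workcell import sensors, viewer, ctrl
import cv2,pickle
for n in("scene","top"):
    d=viewer.get_image(n); cv2.imwrite(f"pics/{n}0.png",d["frame"]); pickle.dump(d,open(f"{n}0.pkl","wb"))
    print(n,d["fov_y"],d["cx"],d["cy"],d["R"],d["t"])
o=sensors.get_obs();print(o,ctrl.grasp_offset)
E
```

```text
scene 47.65696275486895 286.3545479202317 209.04549038421206 [[-0.67712112 -0.73565665  0.01778433]
 [-0.58121751  0.51983559 -0.62606483]
 [ 0.45132383 -0.43425828 -0.77956818]] [ 272.64158276  391.75143351 1162.49463779]
top 49.15417569604022 281.39160700094317 207.48554796877605 [[-0.01809566 -0.99964708  0.01944877]
 [-0.99343282  0.01577838 -0.11332376]
 [ 0.1129769  -0.02137171 -0.99336774]] [ -87.01472775  530.54803193 1047.36786495]
{'t': 0.1, 'qpos': array([-1.30800610e+00,  4.23739833e-01,  1.63059622e+00, -2.19994904e-05,
        1.08859510e+00, -1.89985121e-02]), 'qvel': array([-0.00023648, -0.00178434, -0.00337833, -0.00050291,  0.00221859,
       -0.00108907]), 'joint_torque': array([-6.02657310e-04, -5.45617747e+01, -2.74326289e+01,  6.44889800e-02,
        1.88649469e-02, -3.74887270e-05]), 'ee_pos': array([ 173.68827538, -599.86836381,  222.00160178]), 'orientation': array([-3.10914665e+00, -4.40999346e-01,  2.85910513e-04]), 'ft_force': array([ 0.01655011, -0.6804261 , -1.23916499]), 'moment': array([-0.03483646,  0.00012046, -0.01376726]), 'grasp_force': 0.0, 'width': 87.73468539805202} 18.700000000000003
```

View pics/scene0.png

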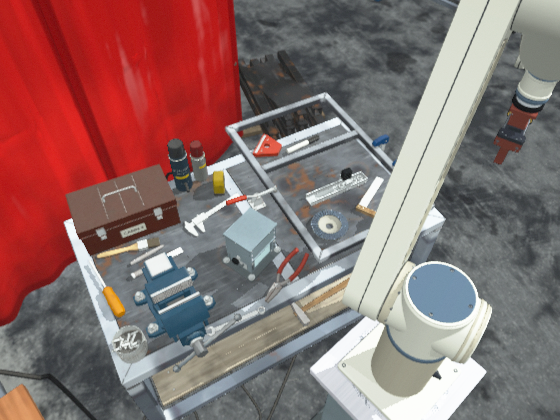

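View pics/top0.png

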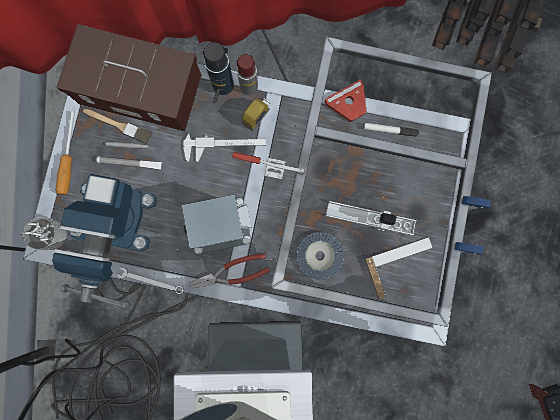

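The top view shows the chute at about (372,218), grip near (387,218) with its nose to the left, and the bin at (215,222). I'll enlarge crops of both.

```bash
python3 - <<'E'
import cv2,numpy as np
a=cv2.imread("pics/top0.png")[180:300,170:430]
b=cv2.imread("pics/scene0.png")[155:280,210:400]
a=cv2.resize(a,(780,360),interpolation=cv2.INTER_CUBIC)
cv2.imwrite("pics/a.png",a)
b=cv2.resize(b,(760,500),interpolation=cv2.INTER_CUBIC)
cv2.imwrite("pics/b.png",b)
E
```

```text
(no output)
```

View pics/a.png

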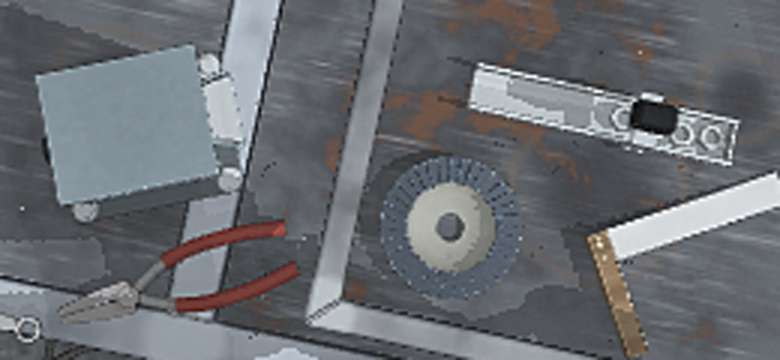

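View pics/b.png

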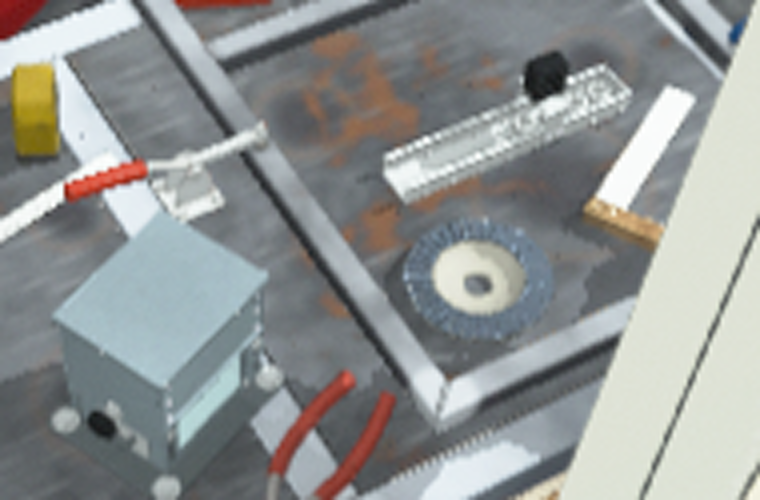

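The enlarged crops show the bin's apron facing the chute and the window facing the robot, so bin x is roughly world +y. Next I'll work out the poses.

```bash
cat > h.py <<'E'
import numpy as np,pickle
from scipy.optimize import least_squares
T=pickle.load(open("top0.pkl","rb"));S=pickle.load(open("scene0.pkl","rb"))
def proj(d,X):
    X=np.atleast_2d(X);f=210/np.tan(np.radians(d["fov_y"]/2));c=X@np.array(d["R"]).T+d["t"]
    return np.c_[d["cx"]+f*c[:,0]/c[:,2],d["cy"]+f*c[:,1]/c[:,2]]
def tri(a,b):
    return least_squares(lambda X:np.r_[(proj(T,X)-a).ravel(),(proj(S,X)-b).ravel()],[500,0,50.]).x
def onz(d,p,z):
    r=least_squares(lambda X:(proj(d,[X[0],X[1],z])-p).ravel(),[500,0.]).x;return r
ta=lambda x,y:np.array([170+(x+.5)/3-.5,180+(y+.5)/3-.5])
sb=lambda x,y:np.array([210+(x+.5)/4-.5,155+(y+.5)/4-.5])
E
python3 - <<'E'
from h import *
np.set_printoptions(precision=1,suppress=True)
# roof corners: far-left, far-right(slot), near-right, near-left
tp=[ta(37,76),ta(193,45),ta(218,177),ta(62,205)]
# scene: corners order: far-left = left?; x right=-x-y
for i,q in enumerate([sb(55,315),sb(157,212),sb(267,273),sb(165,388)]):
  for j in [i]:
    X=tri(tp[j],q);print("roof",i,X,proj(T,X)-tp[j],proj(S,X)-q)
# grip top centre
X=tri(ta(655,103),sb(545,58));print("griptop",X)
for p in [(479,63),(471,107),(740,119),(732,163)]: print("rim z20",onz(T,ta(*p),20))
print("grip z78",onz(T,ta(655,104),78), "z60",onz(T,ta(655,115),60))
for p in [(385,160),(405,202),(610,66),(632,95)]: print("S rim z20",onz(S,sb(*p),20))
for p in [(208,63),(230,180),(86,211)]: print("bolt z6",onz(T,ta(*p),8))
for p in [(66,420),(165,487),(268,378)]: print("bolt S z6",onz(S,sb(*p),8))
X=tri(ta(325,306),sb(440,395));print("frame corner",X)
X=tri(ta(395,0),sb(160,10));print("frame?",X)
E
```

```text
roof 0 [525.4 116.  132.9] [[0.2 0.3]] [[-0.4 -0.1]]
roof 1 [547.7   7.4 129.2] [[-0.3 -0.3]] [[0.6 0.1]]
roof 2 [453.3  -9.9 137.5] [[-0.4 -0.4]] [[0.7 0.1]]
roof 3 [434.5  98.5 130.8] [[0.2 0.3]] [[-0.4 -0.1]]
griptop [ 503.6 -336.6   76.7]
rim z20 [ 544.8 -210.7]
rim z20 [ 509.8 -203.3]
rim z20 [ 496.8 -416.8]
rim z20 [ 462.  -408.7]
grip z78 [ 504.3 -334.8] z60 [ 497.6 -339. ]
S rim z20 [ 541.8 -210.3]
S rim z20 [ 501.2 -192.3]
S rim z20 [ 491.9 -417.4]
S rim z20 [ 458.6 -406.6]
bolt z6 [549.7   4.9]
bolt z6 [456.  -11.8]
bolt z6 [433.5 101.8]
bolt S z6 [525.5 118.2]
bolt S z6 [437.  101.4]
bolt S z6 [456.7 -11.6]
frame corner [356.8 -85.1  24.1]
frame? [ 589.5 -112.   199.6]
```

```bash
cat > plan.py <<'E'
import sys,numpy as np
from workcell import sensors
from scipy.spatial.transform import Rotation as R
def cur():
    o=sensors.get_obs();return np.array(o["ee_pos"]),R.from_rotvec(o["orientation"]),o
def tool(yaw,pitch=0): # yaw deg of tool x (0: x->+x,y->-y,z down); pitch>0 raises chute back (nose along -y_tool)
    return R.from_euler('z',yaw,degrees=True)*R.from_euler('x',-pitch,degrees=True)*R.from_rotvec([np.pi,0,0])
def plan(p1,R1,n):
    p,r,o=cur();d=(r.inv()*R1).as_rotvec()/n;out=[]
    for i in range(n):
        s=r.inv().apply((np.array(p1)-p)/(n-i));out.append(np.r_[s,d]);p=p+r.apply(s);r=r*R.from_rotvec(d)
    print("t",round(o["t"],2));[print(np.round(x[:3],1).tolist(),np.round(x[3:],3).tolist()) for x in out]
E
python3 - <<'E'
from plan import *
print(cur()[1].as_matrix().round(2))
plan([497,-339.5,130],tool(-13.1),10)
E
```

```text
[[ 0.96  0.28 -0.  ]
 [ 0.28 -0.96  0.  ]
 [ 0.   -0.   -1.  ]]
t 0.1
[38.3, -16.0, 9.2] [-0.0, 0.0, 0.051]
[37.4, -17.9, 9.2] [-0.0, 0.0, 0.051]
[36.5, -19.8, 9.2] [-0.0, 0.0, 0.051]
[35.4, -21.7, 9.2] [-0.0, 0.0, 0.051]
[34.3, -23.4, 9.2] [-0.0, 0.0, 0.051]
[33.0, -25.2, 9.2] [-0.0, 0.0, 0.051]
[31.7, -26.8, 9.2] [-0.0, 0.0, 0.051]
[30.3, -28.4, 9.2] [-0.0, 0.0, 0.051]
[28.8, -29.9, 9.2] [-0.0, 0.0, 0.051]
[27.2, -31.3, 9.2] [-0.0, 0.0, 0.051]
```

```bash
python3 -m handwheel '[[38.3,-16,9.2,0,0,0.051,0],[37.4,-17.9,9.2,0,0,0.051,0],[36.5,-19.8,9.2,0,0,0.051,0],[35.4,-21.7,9.2,0,0,0.051,0],[34.3,-23.4,9.2,0,0,0.051,0],[33,-25.2,9.2,0,0,0.051,0],[31.7,-26.8,9.2,0,0,0.051,0],[30.3,-28.4,9.2,0,0,0.051,0],[28.8,-29.9,9.2,0,0,0.051,0],[27.2,-31.3,9.2,0,0,0.051,0]]'; python3 - <<'E'
from plan import *
from workcell import viewer
import cv2
from h import *
plan([497,-339.5,48],tool(-13.1),8)
print(cur()[2]["qpos"])
a=viewer.get_image("top")["frame"][170:290,300:440];b=viewer.get_image("scene")["frame"][130:250,290:430]
cv2.imwrite("pics/c.png",np.hstack([cv2.resize(i,(400,343),interpolation=cv2.INTER_CUBIC) for i in(a,b)]))
E
```

```text
t: 1.35
ee_pos: [498.0, -339.0, 130.1]
orientation: [-3.121, 0.36, 0.001]
ft_force: [0.4, -0.8, -0.4]
width: 87.7
grasp_force: 0.0
t 1.35
[-0.1, 0.1, 10.3] [-0.0, 0.0, -0.0]
[-0.1, 0.1, 10.3] [-0.0, 0.0, -0.0]
[-0.1, 0.1, 10.3] [-0.0, 0.0, -0.0]
[-0.1, 0.1, 10.3] [-0.0, 0.0, -0.0]
[-0.1, 0.1, 10.3] [-0.0, 0.0, -0.0]
[-0.1, 0.1, 10.3] [-0.0, 0.0, -0.0]
[-0.1, 0.1, 10.3] [-0.0, 0.0, -0.0]
[-0.1, 0.1, 10.3] [-0.0, 0.0, -0.0]
[-6.17398320e-01  5.07595816e-01  1.74205206e+00 -1.15212958e-05
  8.92550637e-01  1.18325778e+00]
```

View pics/c.png

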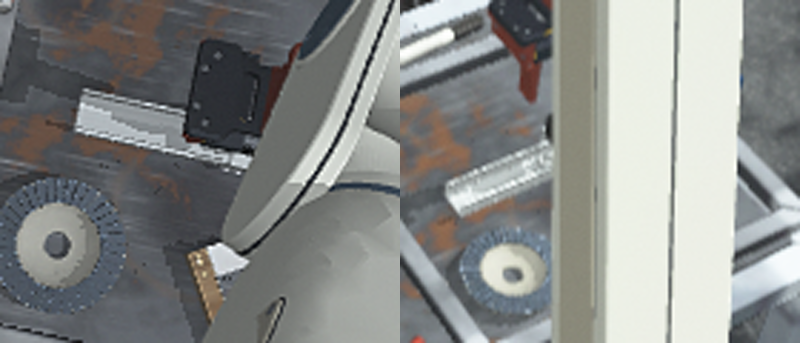

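The gripper straddles the chute along its length: in the left crop it sits over the grip at about (220,95), and the arm hides the rest. Going down to grip.

```bash
python3 -m handwheel '[[0,0.1,14,0,0,0,0],[0,0.1,14,0,0,0,0],[-0.1,0.1,14,0,0,0,0],[-0.1,0.1,14,0,0,0,0],[-0.1,0.1,12,0,0,0,0],[-0.1,0.1,8,0,0,0,0],[0,0,6,0,0,0,0]]'; python3 -m handwheel '[[0,0,0,0,0,0,1],[0,0,0,0,0,0,1],[0,0,0,0,0,0,1],[0,0,0,0,0,0,1],[0,0,0,0,0,0,1],[0,0,0,0,0,0,1]]'
```

```text
t: 2.33
ee_pos: [496.6, -340.6, 48.2]
orientation: [-3.121, 0.358, 0.0]
ft_force: [-0.1, 0.4, 0.6]
width: 87.7
grasp_force: 0.0
t: 3.08
ee_pos: [496.7, -340.3, 48.8]
orientation: [-3.121, 0.358, 0.0]
ft_force: [-1.1, 2.7, 2.5]
width: 31.1
grasp_force: 1.1
```

```bash
python3 -m handwheel '[[0,0,0,0,0,0,1],[0,0,0,0,0,0,1],[0,0,0,0,0,0,1],[0,0,0,0,0,0,1]]'; python3 -m handwheel '[[0,0,-3,0,0,0,1],[0,0,-6,0,0,0,1],[0,0,-10,0,0,0,1],[0,0,-15,0,0,0,1],[0,0,-18,0,0,0,1],[0,0,-18,0,0,0,1],[0,0,-15,0,0,0,1],[0,0,-10,0,0,0,1],[0,0,-5,0,0,0,1],[0,0,0,0,0,0,1]]'; python3 - <<'E'
from workcell import viewer
import cv2,numpy as np
a=viewer.get_image("top")["frame"][150:290,270:450];b=viewer.get_image("scene")["frame"][100:240,270:450]
cv2.imwrite("pics/d.png",np.hstack([cv2.resize(i,(400,311),interpolation=cv2.INTER_CUBIC) for i in(a,b)]))
E
```

```text
t: 3.58
ee_pos: [496.6, -340.4, 48.7]
orientation: [-3.121, 0.358, 0.0]
ft_force: [0.4, 3.2, 3.2]
width: 29.5
grasp_force: 30.0
t: 4.82
ee_pos: [496.6, -340.5, 148.8]
orientation: [3.121, -0.358, 0.0]
ft_force: [0.4, -0.7, -3.7]
width: 29.5
grasp_force: 30.0
```

View pics/d.png

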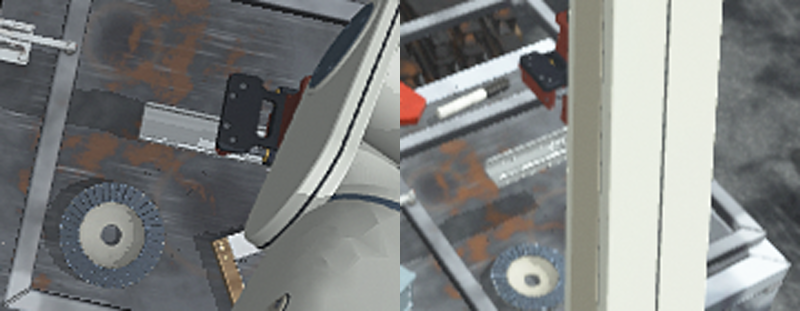

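```bash
python3 - <<'E'
from plan import *
from h import *
k=400/180
for p in [(145,103),(140,137)]: print("nose rim",onz(T,[270+p[0]/k,150+p[1]/k],120))
plan([527.6,-142.9,174],tool(10.6),10)
E
```

```text
nose rim [ 541.27470406 -211.12250341]
nose rim [ 508.06935196 -205.21375058]
t 4.92
[-1.4, -19.9, -2.6] [-0.0, 0.0, -0.041]
[-0.6, -20.0, -2.6] [-0.0, 0.0, -0.041]
[0.2, -20.0, -2.6] [-0.0, 0.0, -0.041]
[1.1, -20.0, -2.6] [-0.0, 0.0, -0.041]
[1.9, -19.9, -2.6] [-0.0, 0.0, -0.041]
[2.7, -19.8, -2.6] [-0.0, 0.0, -0.041]
[3.5, -19.7, -2.6] [-0.0, 0.0, -0.041]
[4.3, -19.5, -2.6] [-0.0, 0.0, -0.041]
[5.1, -19.3, -2.6] [-0.0, 0.0, -0.041]
[5.9, -19.1, -2.6] [-0.0, 0.0, -0.041]
```

The chute hangs level from the gripper, with the nose at about (142,120) in the left crop. Moving it to above the apron.

```bash
python3 -m handwheel '[[-1.4,-19.9,-2.6,0,0,-0.041,1],[-0.6,-20,-2.6,0,0,-0.041,1],[0.2,-20,-2.6,0,0,-0.041,1],[1.1,-20,-2.6,0,0,-0.041,1],[1.9,-19.9,-2.6,0,0,-0.041,1],[2.7,-19.8,-2.6,0,0,-0.041,1],[3.5,-19.7,-2.6,0,0,-0.041,1],[4.3,-19.5,-2.6,0,0,-0.041,1],[5.1,-19.3,-2.6,0,0,-0.041,1],[5.9,-19.1,-2.6,0,0,-0.041,1]]';  python3 -m handwheel '[[0,0,0,0,0,0,1]]'; python3 - <<'E'
from workcell import viewer
import cv2,numpy as np
a=viewer.get_image("top")["frame"][180:270,170:320];b=viewer.get_image("scene")["frame"][170:280,210:320]
cv2.imwrite("pics/e.png",np.hstack([cv2.resize(a,(500,300),interpolation=cv2.INTER_CUBIC),cv2.resize(b,(300,300),interpolation=cv2.INTER_CUBIC)]))
E
```

```text
t: 6.18
ee_pos: [528.3, -141.9, 174.8]
orientation: [3.128, 0.289, 0.0]
ft_force: [-0.3, -0.3, -3.2]
width: 29.9
grasp_force: 30.0
t: 6.3
ee_pos: [528.5, -141.6, 174.9]
orientation: [-3.128, -0.29, -0.0]
ft_force: [0.2, 0.6, -2.9]
width: 30.0
grasp_force: 30.0
```

View pics/e.png

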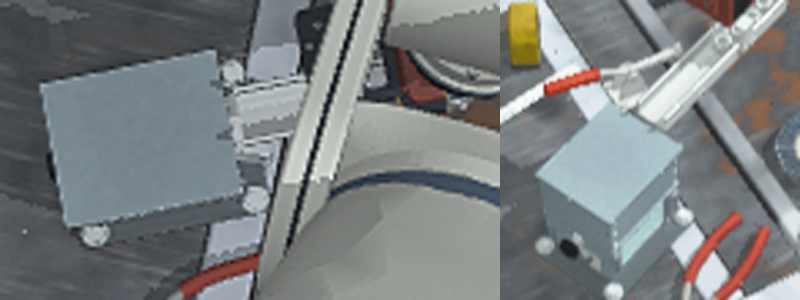

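```bash
python3 - <<'E'
from workcell import viewer
from plan import *
from h import *
import cv2
p,r,o=cur()
k=10/3
u=-r.apply([0,1,0]); print(p,u)
for c in [(235,88),(302,76),(242,150),(300,136)]:
    q=np.r_[onz(T,[170+c[0]/k,180+c[1]/k],146)]-p[:2]; print("along",q@u[:2],"across(+y chute)",q@np.array([-u[1],u[0]]))
# predicted: channel rim corners & bin slot axis
n=p+135*u
v=np.array([-u[1],u[0],0])
a=viewer.get_image("top")["frame"][185:245,220:280]
cv2.imwrite("pics/f.png",cv2.resize(a,(600,600),interpolation=cv2.INTER_CUBIC))
f=lambda X:(proj(T,X)[0]-[220,185])*10
for s in(-18,18): 
  for t in (0,-40): 
    q=n+v*s+u*t; q[2]=146; print("pred rim",s,t,f(q))
E
```

```text
[ 528.26003482 -142.94172661  174.72920014] [-1.81610636e-01  9.83370471e-01 -3.06265929e-04]
along 134.29883917785273 across(+y chute) -15.95681092355835
along 91.59936916338937 across(+y chute) -15.122215658256712
along 137.4099590800203 across(+y chute) 23.2220780063293
along 100.18575473785786 across(+y chute) 21.774755075734316
pred rim -18 0 [199.85470603 205.15320939]
pred rim -18 -40 [387.41611522 167.8203399 ]
pred rim 18 0 [232.59792275 373.22354151]
pred rim 18 -40 [420.85736618 335.44934047]
```

View pics/f.png

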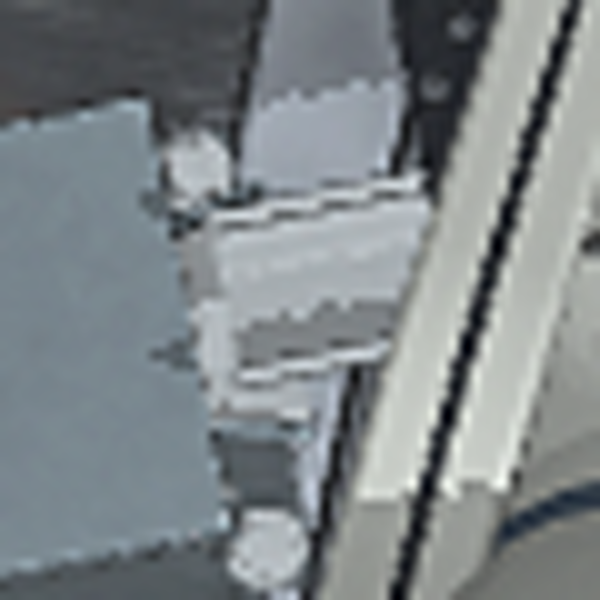

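```bash
python3 - <<'E'
from plan import *
from h import *
u=np.array([-.184,.983,0]);v=np.array([-.983,-.184,0]);s=np.array([500.6,1.6,0])
f=lambda X:(proj(T,X)[0]-[220,185])*10
for d,w,z in [(-24,-27,102),(-24,27,102),(-24,-24,88),(-24,24,88),(0,-21,102),(0,21,102),(-4,-47,133),(-4,47,133)]: print(d,w,z,f(s+d*u+w*v+[0,0,z]))
E
```

```text
-24 -27 102 [259.74658396 182.21849528]
-24 27 102 [307.68240313 423.22202671]
-24 -24 88 [265.96214213 203.07625683]
-24 24 88 [308.00588223 414.40394946]
0 -21 102 [157.2935244  230.59183217]
0 21 102 [194.12955947 418.32412369]
-4 -47 133 [140.87510751  91.54093484]
-4 47 133 [225.99556821 524.77474564]
```

The chute nose lies over the apron, with rim edges at y≈197 and 365 at x=300 in the crop. That is about 1.5 mm towards the robot from the slot's centreline. I'll shift it sideways and come down.

```bash
python3 -m handwheel '[[0.7,0,4,0,0,0,1],[0.7,0,5,0,0,0,1],[0,0,5,0,0,0,1],[0,0,5,0,0,0,1],[0,0,4,0,0,0,1],[0,0,2,0,0,0,1],[0,0,0,0,0,0,1]]'; python3 -m handwheel '[[0,0,1,0,0,0,1],[0,0,1,0,0,0,1],[0,0,1,0,0,0,1],[0,0,0,0,0,0,1]]'
```

```text
t: 7.32
ee_pos: [529.5, -142.9, 149.6]
orientation: [-3.128, -0.285, 0.0]
ft_force: [-0.1, -0.4, -5.1]
width: 29.5
grasp_force: 30.0
t: 7.82
ee_pos: [529.5, -142.9, 146.6]
orientation: [-3.129, -0.285, 0.0]
ft_force: [0.4, 0.6, -3.9]
width: 29.7
grasp_force: 30.0
```

```bash
python3 -m handwheel '[[0,0,1,0,0,0,1],[0,0,1,0,0,0,1],[0,0,0,0,0,0,1]]'; python3 -m handwheel '[[0,0,1,0,0,0,1],[0,0,1,0,0,0,1],[0,0,0,0,0,0,1]]'
```

```text
t: 8.2
ee_pos: [529.5, -142.9, 144.6]
orientation: [-3.129, -0.285, 0.0]
ft_force: [-0.5, -0.4, -3.3]
width: 29.8
grasp_force: 30.0
t: 8.57
ee_pos: [529.5, -142.9, 142.6]
orientation: [-3.129, -0.285, 0.0]
ft_force: [-0.3, -0.5, -3.3]
width: 29.8
grasp_force: 30.0
```

```bash
for i in 1 ; do python3 -m handwheel '[[0,0,1,0,0,0,1],[0,0,1,0,0,0,1],[0,0,0,0,0,0,1]]'; done; python3 -m handwheel '[[0,0,1,0,0,0,1],[0,0,0,0,0,0,1]]'
```

```text
t: 8.95
ee_pos: [529.5, -142.9, 140.6]
orientation: [-3.129, -0.285, 0.0]
ft_force: [-0.8, 0.0, -4.4]
width: 29.6
grasp_force: 30.0
t: 9.2
ee_pos: [529.5, -142.9, 139.6]
orientation: [-3.129, -0.285, 0.0]
ft_force: [-0.3, 1.0, -4.7]
width: 30.1
grasp_force: 30.0
```

```bash
python3 -m handwheel '[[0,0,1,0,0,0,1],[0,0,0,0,0,0,1]]'
```

```text
t: 9.45
ee_pos: [529.5, -142.9, 138.6]
orientation: [-3.129, -0.285, 0.0]
ft_force: [0.7, -0.4, -2.7]
width: 29.9
grasp_force: 30.0
```

```bash
python3 -m handwheel '[[0,0,1,0,0,0,1],[0,0,0,0,0,0,1]]'
```

```text
t: 9.7
ee_pos: [529.5, -142.9, 137.6]
orientation: [-3.129, -0.285, 0.0]
ft_force: [0.3, -0.7, -4.1]
width: 29.9
grasp_force: 30.0
```

```bash
python3 -c "
from workcell import sensors
o=sensors.get_obs();print(o['moment'],o['ft_force'])"
```

```text
[ 0.01282407 -0.00165551  0.00517398] [ 0.3263879  -0.65470405 -4.10694034]
```

```bash
python3 -m handwheel '[[0,0,1,0,0,0,1],[0,0,0,0,0,0,1]]'; python3 -c "
from workcell import sensors
o=sensors.get_obs();print(o['moment'])"
```

```text
t: 9.95
ee_pos: [529.5, -142.9, 136.6]
orientation: [-3.129, -0.285, 0.0]
ft_force: [-0.6, -0.5, -3.7]
width: 29.8
grasp_force: 30.0
[-0.01842876  0.02300506  0.00507082]
```

```bash
python3 -m handwheel '[[0,0,1,0,0,0,1],[0,0,0,0,0,0,1]]'; python3 -c "
from workcell import sensors
o=sensors.get_obs();print(o['moment'])"
```

```text
t: 10.2
ee_pos: [529.5, -142.9, 135.6]
orientation: [-3.129, -0.285, 0.0]
ft_force: [0.4, -0.1, -2.5]
width: 29.8
grasp_force: 30.0
[-0.0023023  -0.01144798  0.01639525]
```

```bash
python3 -m handwheel '[[0,0,1,0,0,0,1],[0,0,0,0,0,0,1]]'; python3 -c "
from workcell import sensors
o=sensors.get_obs();print(o['moment'])"
```

```text
t: 10.45
ee_pos: [529.7, -143.0, 135.2]
orientation: [-3.129, -0.285, -0.001]
ft_force: [-1.7, 0.3, 2.8]
width: 29.9
grasp_force: 30.0
[0.57807626 0.39481793 0.10422975]
```

```bash
python3 -m handwheel '[[0,0,1,0,0,0,1],[0,0,0,0,0,0,1]]'; python3 -c "
from workcell import sensors
o=sensors.get_obs();print(o['moment'])"
```

```text
t: 10.7
ee_pos: [530.1, -143.3, 134.4]
orientation: [3.128, 0.285, 0.002]
ft_force: [-1.5, -2.6, 5.9]
width: 29.6
grasp_force: 30.1
[0.60913751 0.45444354 0.18401431]
```

Contact is felt with the underside about 86.6 mm above the bench. I'll ease off 1 mm and slide in.

```bash
python3 -m handwheel '[[0,0,-1,0,0,0,1],[0,-2,0,0,0,0,1],[0,-2,0,0,0,0,1],[0,-2,0,0,0,0,1],[0,-2,0,0,0,0,1],[0,0,0,0,0,0,1]]'; python3 -c "
from workcell import sensors
o=sensors.get_obs();print(o['moment'])"
```

```text
t: 11.45
ee_pos: [528.2, -134.8, 134.8]
orientation: [-3.129, -0.285, -0.001]
ft_force: [0.9, -1.7, 3.0]
width: 29.8
grasp_force: 30.0
[ 0.24345378 -0.13467637 -0.05177399]
```

```bash
python3 -m handwheel '[[0,-2,0,0,0,0,1],[0,-2,0,0,0,0,1],[0,-2,0,0,0,0,1],[0,0,0,0,0,0,1]]'; python3 -c "
from workcell import sensors
o=sensors.get_obs();print(o['moment'])"
```

```text
t: 11.95
ee_pos: [527.0, -128.9, 134.8]
orientation: [-3.128, -0.285, -0.0]
ft_force: [-0.1, -1.7, 4.0]
width: 29.6
grasp_force: 30.0
[ 0.21997187 -0.05280786  0.00171625]
```

```bash
python3 -m handwheel '[[0,-2,-0.3,0,0,0,1],[0,-2,0,0,0,0,1],[0,-2,0,0,0,0,1],[0,-2,0,0,0,0,1],[0,0,0,0,0,0,1]]'
```

```text
t: 12.58
ee_pos: [525.7, -121.4, 135.0]
orientation: [3.128, 0.286, 0.0]
ft_force: [1.5, -4.5, 2.8]
width: 29.6
grasp_force: 30.0
```

```bash
python3 -m handwheel '[[0,-2,0,0,0,0,1],[0,-2,0,0,0,0,1],[0,-2,0,0,0,0,1],[0,-2,0,0,0,0,1],[0,0,0,0,0,0,1]]'; python3 -c "
from workcell import sensors
o=sensors.get_obs();print(o['moment'])"
```

```text
t: 13.2
ee_pos: [524.3, -113.6, 135.1]
orientation: [3.128, 0.286, 0.001]
ft_force: [1.3, -5.5, 2.9]
width: 29.8
grasp_force: 30.0
[-0.54876716 -0.14482194 -0.03328147]
```

The flap's resistance shows, about 4 N. Sliding further in.

```bash
python3 -m handwheel '[[0,-2.5,0,0,0,0,1],[0,-2.5,0,0,0,0,1],[0,-2.5,0,0,0,0,1],[0,-2.5,0,0,0,0,1],[0,0,0,0,0,0,1]]'
```

```text
t: 13.82
ee_pos: [522.4, -103.5, 135.0]
orientation: [3.129, 0.285, 0.0]
ft_force: [0.5, -4.0, 3.3]
width: 29.9
grasp_force: 30.0
```

```bash
python3 -m handwheel '[[0,-2.5,0,0,0,0,1],[0,-2.5,0,0,0,0,1],[0,-2.5,0,0,0,0,1],[0,-2.5,0,0,0,0,1],[0,-2,0,0,0,0,1],[0,0,0,0,0,0,1]]'; python3 - <<'E'
from workcell import viewer
from plan import *
import cv2
p,r,o=cur();print(p,o['moment'])
u=np.array([-.184,.983]);print("nose past face",(p[:2]-[500.6,1.6])@u+135)
a=viewer.get_image("top")["frame"][170:270,190:340];b=viewer.get_image("scene")["frame"][140:290,210:330]
cv2.imwrite("pics/g.png",np.hstack([cv2.resize(a,(420,280),interpolation=cv2.INTER_CUBIC),cv2.resize(b,(224,280),interpolation=cv2.INTER_CUBIC)]))
E
```

```text
t: 14.58
ee_pos: [520.2, -91.5, 135.1]
orientation: [-3.128, -0.285, -0.0]
ft_force: [0.8, -3.7, 4.8]
width: 29.7
grasp_force: 30.0
[520.18729951 -91.54527511 135.05581287] [-0.30674592 -0.1299528  -0.0110893 ]
nose past face 39.83413145503701
```

It's about 40 mm through the face. Now I'll raise the back, pivoting on the slot's lower edge: 2.5° per row with tool shift (0, -2.22, -4.24).

```bash
python3 -m handwheel '[[0,0,-0.6,0,0,0,1],[0,-2.2,-4.24,-0.0436,0,0,1],[0,-2.2,-4.24,-0.0436,0,0,1],[0,-2.2,-4.24,-0.0436,0,0,1],[0,-2.2,-4.24,-0.0436,0,0,1],[0,0,0,0,0,0,1]]'
```

```text
t: 15.42
ee_pos: [517.0, -81.0, 151.0]
orientation: [2.957, 0.272, 0.02]
ft_force: [-0.4, 0.7, -4.9]
width: 29.4
grasp_force: 30.0
```

View pics/g.png

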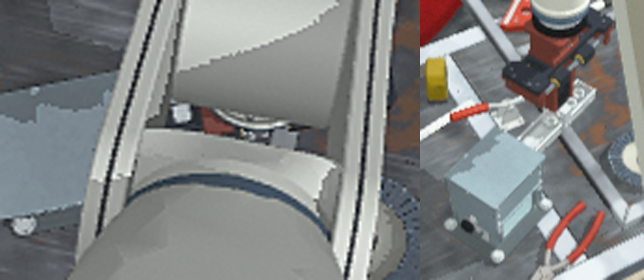

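In the scene crop the chute is in the slot and the nuts show at about (575,97). Contact is light, so I'll tilt on to 25°.

```bash
python3 -m handwheel '[[0,-2.2,-4.24,-0.0436,0,0,1],[0,-2.2,-4.24,-0.0436,0,0,1],[0,-2.2,-4.24,-0.0436,0,0,1],[0,-2.2,-4.24,-0.0436,0,0,1],[0,0,0,0,0,0,1]]'
```

```text
t: 16.05
ee_pos: [515.0, -69.1, 165.3]
orientation: [2.784, 0.256, 0.041]
ft_force: [-0.2, 0.1, -4.6]
width: 29.6
grasp_force: 30.0
```

```bash
python3 -m handwheel '[[0,-2.2,-4.24,-0.0436,0,0,1],[0,-2.2,-4.24,-0.0436,0,0,1],[0,0,0,0,0,0,1],[0,0,0,0,0,0,1],[0,0,0,0,0,0,1],[0,0,0,0,0,0,1],[0,0,0,0,0,0,1],[0,0,0,0,0,0,1]]'; python3 - <<'E'
from workcell import viewer
from plan import *
import cv2
p,r,o=cur();print(p,o['moment'],r.as_matrix()[:,2])
b=viewer.get_image("scene")["frame"][140:290,210:350]
cv2.imwrite("pics/i.png",cv2.resize(b,(700,600),interpolation=cv2.INTER_CUBIC)[:600])
E
```

```text
t: 17.05
ee_pos: [514.8, -62.7, 172.6]
orientation: [2.696, 0.246, 0.054]
ft_force: [-0.9, -0.3, -4.7]
width: 30.0
grasp_force: 30.0
[514.78820265 -62.73430897 172.61763225] [0.34295332 0.20035866 0.01870655] [ 0.07631375 -0.41537349 -0.90644419]
```

View pics/i.png

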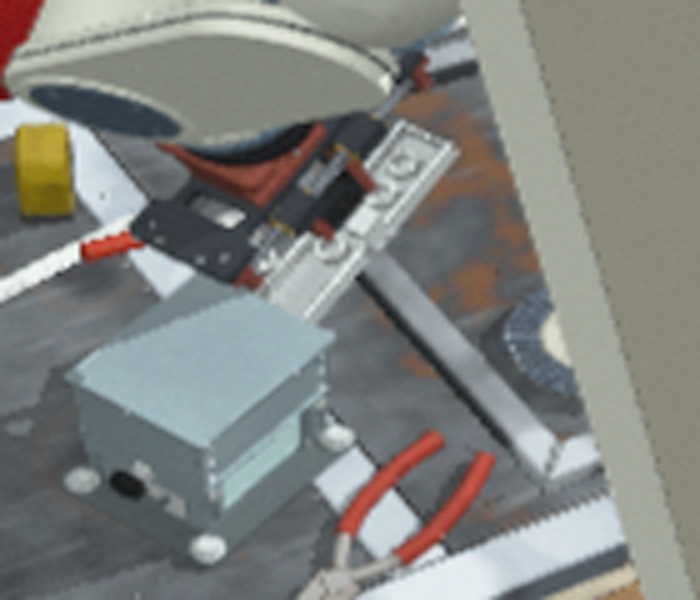

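The picture shows three nuts still in the chute, at about (405,160), (385,190) and (330,245), even though the tool is tilted 24.6°. I'll check from the image whether the chute itself has that slope.

```bash
python3 - <<'E'
from plan import *
from h import *
p,r,o=cur()
# chute points in tool frame: chute x=-tool y, chute y=-tool x, z=-tool z ; grip centre is 11.3 mm behind TCP (z=-11.3)
def W(c,extra):  # c relative to grip centre, chute axes; extra pitch nose-down
    c=R.from_euler('y',extra,degrees=True).apply(c)
    return p+r.apply([-c[0]*0-c[1]*1-1.5*1, -c[0], -c[2]-11.3])
k=5
px={'backL?':(400,122),'backR':(458,152)}
print({n:(210+x/k,140+y/k) for n,(x,y) in px.items()})
for e in(-20,-15,-10,-5,0):
    for s in(18,-18):
        q=proj(S,W(np.array([-75,s,-40.]),e))[0]; g=proj(S,W(np.array([20,s,-40.]),e))[0];print(e,s,((q-[210,140])*k).round(),((g-[210,140])*k).round())
E
```

```text
{'backL?': (290.0, 164.4), 'backR': (301.6, 170.4)}
-20 18 [440. 221.] [337. 334.]
-20 -18 [388. 192.] [285. 303.]
-15 18 [443. 210.] [341. 331.]
-15 -18 [391. 181.] [289. 300.]
-10 18 [445. 200.] [345. 328.]
-10 -18 [394. 171.] [293. 297.]
-5 18 [447. 189.] [349. 325.]
-5 -18 [396. 160.] [298. 294.]
0 18 [449. 180.] [354. 321.]
0 -18 [397. 150.] [302. 290.]
```

```bash
python3 - <<'E'
from plan import *
from h import *
p,r,o=cur()
def W(p,r,c,e,dx=0,dz=0):
    c=R.from_euler('y',e,degrees=True).apply(np.array(c,float))
    return p+r.apply([-c[1]-1.5, -c[0]-dx, -c[2]-11.3-dz])
pg=np.array([520.2,-91.5,135.1]);rg=tool(10.4)
for s in(18,-18): print("g level pred",s,proj(S,W(pg,rg,[-75,s,-40],0))[0],"obs (304.8,187.1),(291.4,178.6)")
f=lambda P:((P-[210,140])*5).round()
for e in(-10,0,10):
  print(e,"grip",f(proj(S,W(p,r,[0,0,0],e))[0]),"griptop",f(proj(S,W(p,r,[0,0,18],e))[0]),"strap",f(proj(S,W(p,r,[0,18,-20],e))[0]),"nut4 floor fwd",f(proj(S,W(p,r,[20,0,-46],e))[0]))
print("tcp",f(proj(S,p)[0]))
E
```

```text
g level pred 18 [303.61719371 187.87274043] obs (304.8,187.1),(291.4,178.6)
g level pred -18 [293.6755554  182.22223153] obs (304.8,187.1),(291.4,178.6)
-10 grip [329. 250.] griptop [324. 234.] strap [361. 284.] nut4 floor fwd [321. 318.]
0 grip [329. 250.] griptop [320. 239.] strap [365. 278.] nut4 floor fwd [331. 309.]
10 grip [329. 250.] griptop [317. 244.] strap [368. 273.] nut4 floor fwd [340. 298.]
tcp [332. 256.]
```

The crop was stretched (vertical scale 4, horizontal 5). Corrected, the chute matches the tool's tilt to within about 2°. Now I'll check by frame differencing whether the nuts are moving.

```bash
cat > diff.py <<'E'
from workcell import viewer,sensors
import cv2,numpy as np,sys
b=viewer.get_image("scene")["frame"]; o=sensors.get_obs()
old=cv2.imread(sys.argv[1]); 
if old is not None:
    d=np.abs(b.astype(int)-old).sum(2)[140:290,210:350]; y,x=np.where(d>60); print("changed",len(x), (x.min()+210,x.max()+210,y.min()+140,y.max()+140) if len(x) else "")
    for Y in range(160,225,3): print(Y,"".join("#" if d[Y-140,X-210]>60 else "." for X in range(255,310)))
cv2.imwrite(sys.argv[2],b); print(o["t"],o["ft_force"].round(1),o["moment"].round(2))
E
python3 diff.py none pics/r1.png >/dev/null; python3 -m handwheel '[[0,0,0,0,0,0,1],[0,0,0,0,0,0,1],[0,0,0,0,0,0,1]]'; python3 diff.py pics/r1.png pics/r2.png
```

```text
t: 17.52
ee_pos: [514.8, -62.6, 172.6]
orientation: [2.696, 0.246, 0.055]
ft_force: [-0.2, -1.6, -3.9]
width: 30.3
grasp_force: 30.0
changed 17 (np.int64(213), np.int64(295), np.int64(150), np.int64(207))
160 .......................................................
163 .......................................................
166 .......................................................
169 .......................................................
172 .......................................................
175 ...............................#.......................
178 .......................................................
181 .......................................................
184 .......................................................
187 .......................................................
190 .......................................................
193 .......................................................
196 ..........#............................................
199 .......................................................
202 .......................................................
205 .......................................................
208 .......................................................
211 .......................................................
214 .......................................................
217 .......................................................
220 .......................................................
223 .......................................................
17.575 [-1.  -0.4 -4. ] [ 0.3   0.11 -0.02][ WARN:0@1.785] global loadsave.cpp:275 findDecoder imread_('none'): can't open/read file: check file path/integrity
```

Nothing has moved, so the real slope must be under about 20°; the chute may have pivoted in the grip. I'll measure its edges with a line detector.

```bash
python3 - <<'E'
from plan import *
from h import *
import cv2
p,r,o=cur()
def W(c,e):
    c=R.from_euler('y',e,degrees=True).apply(np.array(c,float))
    return p+r.apply([-c[1]-1.5, -c[0], -c[2]-11.3])
im=cv2.imread("pics/r2.png",0)
big=cv2.resize(im[140:240,240:320],None,fx=4,fy=4,interpolation=cv2.INTER_CUBIC)
L=cv2.createLineSegmentDetector().detect(big)[0][:,0]
for l in L:
    l=(l+.5)/4-.5+[240,140,240,140]; n=np.hypot(l[2]-l[0],l[3]-l[1])
    if n>7 and l[0]>255 : print(l.round(1),"len",n.round(1),"ang",np.degrees(np.arctan2(l[3]-l[1],l[2]-l[0])).round()%180)
for e in(-15,-10,-5,0,5):
    for s in (18,-18):
        a,b=proj(S,W([-75,s,-40],e))[0],proj(S,W([30,s,-40],e))[0];c=proj(S,W([-75,s,-60],e))[0]
        print(e,s,a.round(1),b.round(1),"bot",c.round(1),np.degrees(np.arctan2(*(b-a)[::-1])).round(1)%180)
E
```

```text
[289.4 169.3 281.8 180.7] len 13.7 ang 124.0
[273.1 220.1 280.6 208.9] len 13.5 ang 124.0
[301.3 239.1 280.6 209.6] len 36.1 ang 55.0
[274.8 149.4 259.6 144.8] len 15.9 ang 17.0
[264.3 143.9 272.2 146.6] len 8.3 ang 19.0
[292.3 184.9 286.6 193.4] len 10.2 ang 124.0
[285.2 155.6 274.8 149.3] len 12.1 ang 31.0
[259.5 144.6 248.2 144.3] len 11.3 ang 2.0
[273.1 188.8 279.3 178.2] len 12.3 ang 120.0
[287.8 198.6 301.4 178. ] len 24.6 ang 123.0
[294.8 157.8 304.9 153.8] len 10.9 ang 158.0
[305.7 158.1 317.  203.3] len 46.6 ang 76.0
[267.2 170.8 282.1 167.2] len 15.3 ang 166.0
[310.2 224.2 313.3 232.3] len 8.6 ang 69.0
[313.4 239.2 306.6 229.7] len 11.6 ang 54.0
[282.2 207.5 304.7 239.3] len 39.0 ang 55.0
[287.1 195.  291.9 187.8] len 8.7 ang 124.0
[262.4 149.  277.  154.4] len 15.6 ang 20.0
[306.1 228.8 293.  211.3] len 21.9 ang 53.0
[317.1 203.3 318.8 212.2] len 9.1 ang 80.0
[271.2 218.7 281.  204. ] len 17.7 ang 124.0
[268.6 232.4 277.  223.6] len 12.2 ang 133.0
[257.  211.9 249.1 207.7] len 9.0 ang 28.0
[292.3 187.4 297.9 179. ] len 10.1 ang 124.0
[261.9 239.1 268.2 232.6] len 9.1 ang 134.0
[276.9 154.7 283.3 158.8] len 7.6 ang 33.0
[303.2 149.  295.  152. ] len 8.7 ang 160.0
[293.1 211.2 286.7 202.3] len 11.0 ang 54.0
[315.6 149.2 313.5 141.6] len 7.9 ang 74.0
[272.4 145.6 266.2 141.3] len 7.6 ang 35.0
[258.6 181.5 250.3 180.2] len 8.4 ang 9.0
-15 18 [298.6 182.1] [275.9 208.9] bot [299. 186.] 130.1
-15 -18 [288.3 176.3] [265.6 202.6] bot [288.8 180.2] 130.7
-10 18 [299.1 179.9] [276.8 208.4] bot [299.9 183.5] 128.0
-10 -18 [288.7 174.1] [266.5 202.2] bot [289.7 177.7] 128.4
-5 18 [299.5 177.9] [277.8 207.8] bot [300.6 181. ] 126.0
-5 -18 [289.1 172.1] [267.4 201.6] bot [290.4 175.2] 126.3
0 18 [299.7 175.9] [278.7 207.1] bot [301.2 178.6] 124.0
0 -18 [289.3 170.1] [268.4 200.9] bot [290.9 172.8] 124.2
5 18 [299.8 174.1] [279.6 206.3] bot [301.7 176.2] 122.1
5 -18 [289.4 168.3] [269.3 200.1] bot [291.4 170.5] 122.1
```

```bash
python3 - <<'E'
from plan import *
from h import *
p,r,o=cur()
def W(c): return p+r.apply([-c[1]-1.5,-c[0],-c[2]-11.3])
for q in [(405,160),(385,190),(330,245)]:
    px=np.array([210+q[0]/5,140+q[1]/4])
    print("now",least_squares(lambda c:(proj(S,W([c[0],c[1],-46.5]))[0]-px),[0,0]).x.round(1))
g=np.array([497.,-339.5]);u=np.array([.227,.974])
for q in [(712,135),(683,132),(620,117)]:
    print("init",((onz(T,ta(*q),13.5)-g)@u).round(1))
E
```

```text
now [-54.2   0.4]
now [-30.1   3. ]
now [18.9 -1.2]
init -57.6
init -34.5
init 17.0
```

The chute really is at 24.6° and the nuts are holding by friction. I'll settle it on the lower edge and tilt a little more.

```bash
python3 -m handwheel '[[0,-0.2,0.45,0,0,0,1],[0,0,0,0,0,0,1],[0,-1.5,-2.93,-0.03,0,0,1],[0,0,0,0,0,0,1],[0,0,0,0,0,0,1]]'; python3 diff.py pics/r2.png pics/r3.png
```

```text
t: 18.2
ee_pos: [514.3, -60.0, 174.0]
orientation: [2.667, 0.243, 0.058]
ft_force: [-0.6, -0.4, -4.8]
width: 29.7
grasp_force: 30.0
changed 2306 (np.int64(210), np.int64(344), np.int64(140), np.int64(285))
160 .......................#######.###..#.#.##........##...
163 ............................#####..#...............##..
166 ..............................##...................##..
169 ...................###########....#.................##.
172 ..........##########..........#####..................##
175 ...#.#####.....#..............###..#.........#........#
178 ######........#.....##.####.#.#.####......##.##.......#
181 .....####.........#.#.....###.##..#..#####..#..........
184 ...............#..#..#...#..####.##..###..#............
187 ######.......####..........####.###..#..#..............
190 ..#...............#........##.#..###..#................
193 ####....................##....##.#..#..................
196 .......#..##...........##.......#.#....................
199 .....#..#..####.####.##..#.............................
202 ....###.........##.#.###.###.#.........................
205 .....#.........###..#.##...............................
208 ....##............###.#...#............................
211 ##.#..##.............#.................................
214 .##.##.................................................
217 .......................................................
220 .......................................................
223 .......................................................
18.25 [-0.6 -0.2 -4.3] [ 0.49  0.04 -0.01]
```

```bash
cat > nuts.py <<'E'
from plan import *
from h import *
import cv2,os
from workcell import viewer
p,r,o=cur();im=viewer.get_image("scene")["frame"]
def W(c): return p+r.apply([-c[1]-1.5,-c[0],-c[2]-11.3])
src=[(-75,-14),(-75,14),(40,14),(40,-14)]
px=np.float32([proj(S,W([a,b,-46.5]))[0] for a,b in src])
dst=np.float32([((a+75)*2,(b+14)*2) for a,b in src])
rec=cv2.warpPerspective(im,cv2.getPerspectiveTransform(px,dst),(230,56),flags=cv2.INTER_CUBIC)
g=cv2.cvtColor(rec,cv2.COLOR_BGR2GRAY)
if os.path.exists("ref.npy"):
    ref=np.load("ref.npy")
    for c in(-54,-30,19):
        a=int((c-13+75)*2);t=ref[6:50,a:a+52];m=cv2.matchTemplate(g,t,cv2.TM_CCOEFF_NORMED);k=m.max();y,x=np.unravel_index(m.argmax(),m.shape)
        print("nut at",c,"-> shift",(x-a)/2,"corr",k.round(2),"corr@0",m[6,a].round(2))
else: np.save("ref.npy",g)
print("t",o["t"],"F",o["ft_force"].round(1),"M",o["moment"].round(2),"tilt",np.degrees(np.arccos(-r.as_matrix()[2,2])).round(1))
E
python3 nuts.py; python3 -m handwheel '[[0,-1.5,-2.93,-0.03,0,0,1],[0,0,0,0,0,0,1],[0,0,0,0,0,0,1]]'; python3 nuts.py
```

```text
t 18.25 F [-0.6 -0.2 -4.3] M [ 0.49  0.04 -0.01] tilt 26.7
t: 18.68
ee_pos: [513.9, -57.5, 176.0]
orientation: [2.637, 0.24, 0.061]
ft_force: [-0.8, -1.1, -5.0]
width: 30.0
grasp_force: 30.0
nut at -54 -> shift -1.0 corr 0.53 corr@0 0.53
nut at -30 -> shift 0.5 corr 0.85 corr@0 0.83
nut at 19 -> shift 1.0 corr 0.94 corr@0 0.89
t 18.675 F [-0.8 -1.1 -5. ] M [0.48 0.06 0.02] tilt 28.4
```

```bash
python3 -m handwheel '[[0,4,0,0,0,0,1],[0,-4,0,0,0,0,1],[0,4,0,0,0,0,1],[0,-4,0,0,0,0,1],[0,0,0,0,0,0,1],[0,0,0,0,0,0,1]]'; python3 nuts.py
```

```text
t: 19.48
ee_pos: [513.9, -57.3, 176.0]
orientation: [2.636, 0.241, 0.061]
ft_force: [0.0, -0.8, -3.0]
width: 29.6
grasp_force: 30.0
nut at -54 -> shift -1.5 corr 0.53 corr@0 0.5
nut at -30 -> shift 1.0 corr 0.84 corr@0 0.82
nut at 19 -> shift 2.5 corr 0.88 corr@0 0.84
t 19.475 F [ 0.  -0.8 -3. ] M [ 0.4  -0.01 -0.05] tilt 28.4
```

```bash
cat >> nuts.py <<'E'
np.save("last.npy",g)
s=cv2.resize(g,(115,18),interpolation=cv2.INTER_AREA);lo,hi=np.percentile(s,[2,98])
for row in s: print("".join(" .:-=+*#%@"[int(np.clip((v-lo)/(hi-lo)*9.99,0,9))] for v in row))
E
python3 nuts.py; python3 - <<'E'
import numpy as np,cv2
g=np.load("ref.npy")
s=cv2.resize(g,(115,18),interpolation=cv2.INTER_AREA);lo,hi=np.percentile(s,[2,98])
print("ref")
for row in s: print("".join(" .:-=+*#%@"[int(np.clip((v-lo)/(hi-lo)*9.99,0,9))] for v in row))
E
```

```text
nut at -54 -> shift 1.0 corr 0.52 corr@0 0.48
nut at -30 -> shift 1.0 corr 0.84 corr@0 0.82
nut at 19 -> shift 2.0 corr 0.88 corr@0 0.84
t 19.525 F [ 0.2 -0.3 -3.9] M [ 0.39 -0.02  0.01] tilt 28.4
@%*+==+++++++++******+++++++*+++++***++***+=-::.....                                 ...:::::-=++*#################
%#*+++*****######%%%#####**####***##****##*+-::::...                                  ...::::-=+*##%%%%%%%%%%%%%%%%
**++*#####%%%%%%%%@@@%%%%%%%%%%%%%%%%%%%%%#*+=-::....                                 ......:-=*##%%@@@%%%%%%@@@@%%
+++**#%%%%%%%%%%@@@@@@@%%@@@@@@@@@@@@@@@@@@%#+=::::::..                               .....::=+*#%%@@@@@@%%%@@@@@@%
*+++*#%%%%%%%%%%%%%%@@@@%%@@@@@@@@@@@@@@@@@@%*=-::-----::.........  ..........   ...::::::::-=*#%%@@@@@%%%%%%@@@%%%
*+++*##%%%%%%%%%%%%%%%%%%%%%%%%%%%%%%%%%%%@@%#+=--=+++++===-==----------------:::--===+==--==+*#%%%%%%%%%%%%%%%%%%%
*+++*#%%%%%%%%%%%%%%%%%%%%%%%%%%%%%%%%%%%%%@%%#*+++**#####********************++++**####**+++*##%%%%%%%%%%%%%%%%%%%
**+**#%%%%%%%%%%%%%%%%%%%%%%%%%%%%%%%%%%%%%%%%%######%%%%%%%%%@%%%%%%%%@@@@@@@%#####%%%%%%#
[... 2576 characters left out ...]
%%%#
++++*##%%%%%%%%%%%%%%%%%%%%%##***##%%%%%%%#**+++++**#%%%%%%%%%@@@@@@@@@@@@@@@@@@@@@@%%%%%%%%%#*+++*#####*****######
++++*##%%%%%%%%%%%%%%%%%%%%%%##*+++*********+++***###########%%@@@@@@@@@@@@@@@%####%%%###%###*++++*####**++++++****
++++*##%%%%%%%%%%%%%%%%%%%%%%%%#*++++++=++++++**###%####******#%%@@@%%@@%%@@@@#*+++**********+++**##%%%#*++++++++++
*+++*##%%#%%####%%########%%%%%%##**+++++++++**####%###**+++++*###%########%%%#*+==+++**++++++++*###%%%%##***++++**
##***#%%%%%%%%##%%%%%%%%##%%%%%%%%####****#####%%%%%%###****+**################**************####%%%%@@@@%%%#######
%@%%%%%%@%%%@@@%%%@%%%@@%%%@@@@@@@@%%%%%%%%%%%%%@@@%%@%%%%%%########################%######%%%@@@@@@@@@@@@@@@@@@@@@
```

The rectified view now shows an empty channel floor where the nuts lay, so they have slid forward. I'll check the front part too.

```bash
python3 -m handwheel '[[0,0,0,0,0,0,1],[0,2,0,0,0,0,1],[0,-2,0,0,0,0,1],[0,0,0,0,0,0,1]]'; sed -e 's/(40,14),(40,-14)/(100,14),(100,-14)/' -e 's/(230,56)/(350,56)/' -e 's/(115,18)/(175,18)/' -e 's/ref.npy/ref2.npy/;s/ref.npy/ref2.npy/' nuts.py > nuts2.py; python3 nuts2.py | cut -c 90-
```

```text
t: 20.08
ee_pos: [513.8, -57.5, 176.1]
orientation: [2.636, 0.24, 0.061]
ft_force: [-0.6, -1.0, -3.4]
width: 30.1
grasp_force: 30.0

...:-=++*#############################################################################
..::-=+*###%%%%%%#%%%%%%%####%%%######%%%%%####%%%%%%%################################
...:-=*##%%%%%%%%%%%@@@%%%%%%%%%%%%%%%%@@@%%%%%%@@@@@%%###############################
..::-+*#%%%%%@@@%%%@@@@@@@@%%@@@@@%%%%%@@@@@%%%%@@@@@@%%##############################
:::--+*#%%%%%%%@@%%%@@@@@%%%%%@@@@%%%%%@@@@@@%%%@@@@@%%###############################
---==+*#%%%%%%%%%%%%%%@%%%%%%%%%@@%%%%%%%%%%%%%%%%%%%%%###############################
+++***#%%%%%%%%%%%%%%%%%%%%%%%%%%%%%%%%%%%%%%%%%%%%%%%################################
######%%%%%%%%%%%%%%%%%%%%%%%%%%%%%%%%%%%%%%%%%%%%%%%%%###############################
%%%%%%%%%%%%%%%%%%%%%%%%%%%%%%%%%%%%%%%%%%%%%%%%%%%%%%%###############################
%%%%%%%%%%%%%%%%%%%%%%%%%%%%%%%%%%%%%%%%%%%%%%%%%%%%%%%###############################
%%%%%%%%%%%%%%%%%%%%%%%%%%%%%%%%%%%%%%%%%%%%%%%%%%%%%%%###############################
%%%%%%%%%%%%%%%%%%%%%%%%%%%%%%%%%%%%%%%%%%%%%%%%%%%%%%%###############################
%%%%%%%%%%%%%%%%%%%%%%%%%%%%%%%%%%%%%%%%%%%%%%%%%%%%%%%###############################
%%%%%%%%%%%%%%%%%%%%%%%%%%%%%%%%%%%%%%%%%%%%%%%%%%%%%%%###############################
%%%%%%%%%%%%%%%%%%%%%%%%%%%%%%%%%%%%%%%%%%%%%%%%%%%%%%%###############################
##%%%%%%%%%%%%%%%%%%%%%%%%%%%%%%%%###%%%%%%#####%%%%%%%###############################
*##%%%%@@%%%%%%%%%%%%%%%%%%%%%%%%%%##%%%%%%%####%%%%%%%%##############################
##%@@@@@@@@@@@@@@@@@@@@@@@%%%%%%%@@%%%@@@@%@@%%%%@@@@@@@%#############################
```

```bash
python3 -m handwheel '[[0,3,0,0,0,0,1],[0,-3,0,0,0,0,1],[0,0,0,0,0,0,1],[0,0,0,0,0,0,1]]' >/dev/null; python3 - <<'E'
from workcell import sensors,viewer
import numpy as np
F=[]
for i in range(12): viewer.get_image("top");o=sensors.get_obs();F.append(np.r_[o["ft_force"],o["moment"]])
print(np.mean(F,0).round(2),np.std(F,0).round(2),o["t"])
E
```

```text
[ 0.17 -0.15 -3.56  0.4   0.02  0.01] [0.43 0.56 0.57 0.03 0.03 0.02] 21.225
```

```bash
python3 -m handwheel '[[0,5,0,0,0,0,1],[0,-5,0,0,0,0,1],[0,5,0,0,0,0,1],[0,-5,0,0,0,0,1],[0,0,0,0,0,0,1]]'; python3 - <<'E'
from h import *
import cv2
from workcell import viewer,sensors
u=np.array([-.184,.983,0]);v=np.array([-.983,-.184,0]);c=np.array([490.9,53.7,0])
im=viewer.get_image("scene")["frame"]; cv2.imwrite("pics/r5.png",im)
src=[(-45,70),(45,70),(45,5),(-45,5)]
px=np.float32([proj(S,c+u*a+v*43+[0,0,z])[0] for a,z in src]);dst=np.float32([(0,0),(270,0),(270,130),(0,130)])
H=cv2.getPerspectiveTransform(px,dst)
A=[cv2.warpPerspective(i,H,(270,130)).astype(int) for i in(cv2.imread("pics/r2.png"),im)]
d=cv2.resize(np.abs(A[1]-A[0]).sum(2).astype(np.uint8),(90,33),interpolation=cv2.INTER_AREA)
for r in d: print("".join(" .:-=+*#%@"[min(9,int(x)//12)] for x in r))
E
```

```text
t: 21.85
ee_pos: [513.8, -57.2, 175.9]
orientation: [2.636, 0.241, 0.061]
ft_force: [0.1, -0.3, -3.9]
width: 29.9
grasp_force: 30.0
                                                                                          
                                                                                          
                                                                                          
                                                                                          
                                                                                          
                                                                                          
                                                                                          
                                                                                          
                                                                           ..             
                                                                                          
                                                                                          
                                                                                          
                                                                                          
                                                                                          
                                                                                          
              ..                                                                          
             ....                                                                         
             ....                                                                         
             ....                                                                         
             ..
```

No clear sign through the window. I'll level the chute with the nose still in and inspect the hidden front part while drawing it out level.

```bash
python3 -m handwheel '[[0,2.2,4.8,0.0495,0,0,1],[0,2.29,4.9,0.0495,0,0,1],[0,2.29,4.9,0.0495,0,0,1],[0,2.29,4.9,0.0495,0,0,1],[0,2.29,4.9,0.0495,0,0,1],[0,2.29,4.9,0.0495,0,0,1],[0,2.29,4.9,0.0495,0,0,1],[0,2.29,4.9,0.0495,0,0,1],[0,2.29,4.7,0.0495,0,0,1],[0,2.29,4.7,0.0495,0,0,1]]'; python3 -c "
from plan import *
plan([520.2,-91.5,136],tool(10.4),1)
print(cur()[2]['moment'])"
```

```text
t: 23.15
ee_pos: [519.9, -91.7, 135.7]
orientation: [-3.128, -0.286, 0.001]
ft_force: [-0.1, 1.3, -5.1]
width: 29.7
grasp_force: 30.0
t 23.15
[0.3, -0.1, -0.3] [-0.001, 0.001, 0.001]
[-0.14837524 -0.01537154  0.00266086]
```

Level again, with almost no load. I'll draw it back 60 mm, which puts the nose over the apron's outer edge, and inspect it there.

```bash
python3 -m handwheel '[[0,4,-0.3,0,0,0,1],[0,6,0,0,0,0,1],[0,7,0,0,0,0,1],[0,7,0,0,0,0,1],[0,7,0,0,0,0,1],[0,7,0,0,0,0,1],[0,7,0,0,0,0,1],[0,6,0,0,0,0,1],[0,4,0,0,0,0,1],[0,0,0,0,0,0,1]]'; sed -e 's/(40,14),(40,-14)/(135,14),(135,-14)/' -e 's/(230,56)/(420,56)/' -e 's/(115,18)/(210,18)/' -e 's/ref.npy/ref3.npy/g' nuts.py > nuts3.py; python3 nuts3.py | cut -c 85-
```

```text
t: 24.4
ee_pos: [530.1, -146.0, 136.2]
orientation: [3.128, 0.284, 0.0]
ft_force: [-0.6, 1.0, -2.3]
width: 29.6
grasp_force: 30.0

****************+++++++++==========================+++***##******######%%##%%%###%%###################################***##***
########%%%%##########*****++++++++++++++++++*******####%%%%%#####%%%%%%%%%%%%%%%%@@@%%%%%%%%%%%%%%%%%%%%%%%%%%%%%%%%###******
%%%%%%%%@@@@@@@%@@@@%%%%%###******************##%%%%%%%@@@@@@@%%%%%%%%%%%%%%%%%%%%@@@@@@@@@@@@@@@@@@@@@@@@@@@@@@@@@@%%%##*****
@@@@@@@@@@@@@@@@@@@@@@@@@@%%####*************##%%@@@@@@@@@@@@@@@@@@@@@@@@@@@@@@@@@@@@@@@@@@@@@@@@@@@@@@@@@@@@@@@@@@@@@%###****
@@@@@@@@@@@@@@@@@@@@@@@@@@@%###################%@@@@@@@@@@@@@@@@@@@@@@@@@@@@@@@@@@@@@@@@@@@@@@@@@@@@@@@@@@@@@@@@@@@@@@%%##****
@@@@@@@@@@@@@@@@@@@@@@@@@@@%###################%%@@@@@@@@@@@@@@@@@@@@@@@@@@@@@@@@@@@@@@@@@@@@@@@@@@@@@@@@@@@@@@@@@@@@@%%###***
@@@@@@@@@@@@@@@@@@@@@@@@@@@@%##############***##%%@@@@@@@@@@@@@@@@@@@@@@@@@@@@@@@@@@@@@@@@@@@@@@@@@@@@@@@@@@@@@@@@@@@@%%###***
@@@@@@@@@@@@@@@@@@@@@@@@@@@@%##********##****###%%@@@@@@@@@@@@@@@@@@@@@@@@@@@@@@
[... 616 characters left out ...]
@@@@@@@@@@@@@@@@@@@@@@@@@@@@@@@@@@@@@@@@@@@@@@@@@@@@@@@@%%###****
@@@@@@@@@@@@@@@%##******+++*********##%%%%%%%@@@@@%%%%%%@@@@@@@@@@@@@@@@@@@@@@@@@@@@@@@@@@@@@@@@@@@@@@@@@@@@@@@@@@@@@%%###****
%%%%@%%%%%%%%%%%##**++***++*********##%@@@@%%%%%%%%%##*#%%%%%%%%%%%%%%%%%%%%%%%%%%%%%%%%%%%%%%%%%%%%%%%%%%%%%%%%@@@@@@%%###***
%%%%%%%%%%%%%%%%%%##***##******#######%%@@@@%%%%%%%%##*##%%%%%%%%%%%%%%%%%%%%%%%%%%%%%%%%%%%%%%%%%%%%%%%%%%%%%%%%@@@@%%###**##
@@@@@@@@@@@@@@@@@@@@%%%%@%%%%#%%%%%%%%%%@@@@@@%%%%%%%%%%%%%%%%%%%%%%%%%%%%%%%%%%%%%%%%%%%%%%%%%%%%%%%%%%%%%%%@@@@@@@@%####*###
@@@@@@@@@@@@@@@@@@@@@@@@@@@@@@%%@@@@@@@@@@@@@@@@%@@@@@@@@@@@@@@@@@@@@@@@@@@@@@@@@@@@@@@@@@@@@@@@@@@@@@@@@@@@@@@@@@@@@@%#######
```

The channel's front is clear: only a diagonal shadow band across its full width, and no nut pattern. I'll back clear, weigh the chute, and plan the set-down at its original spot.

```bash
python3 -m handwheel '[[0,8,-2,0,0,0,1],[0,12,-4,0,0,0,1],[0,12,-4,0,0,0,1],[0,8,0,0,0,0,1],[0,0,0,0,0,0,1],[0,0,0,0,0,0,1]]'; python3 - <<'E'
from workcell import sensors,viewer
from plan import *
F=[]
for i in range(12): viewer.get_image("top");o=sensors.get_obs();F.append(np.r_[o["ft_force"],o["moment"]])
print(np.mean(F,0).round(2),o["t"])
plan([496.6,-340.4,110],tool(-13.1),9)
E
```

```text
t: 25.2
ee_pos: [537.0, -185.0, 146.0]
orientation: [3.128, 0.285, -0.001]
ft_force: [-0.0, 0.7, -2.7]
width: 30.0
grasp_force: 30.0
[-0.24  0.22 -2.7  -0.03 -0.01  0.01] 25.8
t 25.8
[-7.6, 16.2, 4.1] [0.0, -0.0, 0.046]
[-6.8, 16.5, 4.0] [0.0, -0.0, 0.046]
[-6.1, 16.8, 4.0] [0.0, -0.0, 0.046]
[-5.3, 17.0, 4.0] [0.0, -0.0, 0.046]
[-4.5, 17.3, 4.0] [0.0, -0.0, 0.046]
[-3.7, 17.4, 4.0] [0.0, -0.0, 0.046]
[-2.9, 17.6, 4.0] [0.0, -0.0, 0.046]
[-2.1, 17.7, 4.0] [0.0, -0.0, 0.046]
[-1.3, 17.8, 4.0] [0.0, -0.0, 0.046]
```

The weight has dropped by about 1 N, and the channel looks empty. Carrying it back.

```bash
python3 -m handwheel '[[-7.6,16.2,4.1,0,0,0.046,1],[-6.8,16.5,4,0,0,0.046,1],[-6.1,16.8,4,0,0,0.046,1],[-5.3,17,4,0,0,0.046,1],[-4.5,17.3,4,0,0,0.046,1],[-3.7,17.4,4,0,0,0.046,1],[-2.9,17.6,4,0,0,0.046,1],[-2.1,17.7,4,0,0,0.046,1],[-1.3,17.8,4,0,0,0.046,1]]'; python3 -m handwheel '[[0,0,12,0,0,0,1],[0,0,14,0,0,0,1],[0,0,14,0,0,0,1],[0,0,9,0,0,0,1],[0,0,5,0,0,0,1],[0,0,2,0,0,0,1],[0,0,0,0,0,0,1]]'
```

```text
t: 26.92
ee_pos: [496.1, -341.6, 110.1]
orientation: [3.119, -0.369, 0.001]
ft_force: [-0.2, 0.3, -2.7]
width: 29.7
grasp_force: 30.0
t: 27.8
ee_pos: [496.6, -340.5, 54.5]
orientation: [3.119, -0.364, 0.001]
ft_force: [0.1, -0.4, -2.0]
width: 29.9
grasp_force: 30.0
```

```bash
python3 - <<'E'
from plan import *
plan([496.6,-340.4,49],tool(-13.1),4)
E
```

```text
t 27.8
[-0.0, -0.0, 1.4] [0.0, -0.0, -0.001]
[-0.0, -0.0, 1.4] [0.0, -0.0, -0.001]
[-0.0, -0.0, 1.4] [0.0, -0.0, -0.001]
[-0.0, -0.0, 1.4] [0.0, -0.0, -0.001]
```

```bash
python3 -m handwheel '[[0,0,1.5,0,0,0,1],[0,0,1.5,0,0,0,1],[0,0,1,0,0,0,1],[0,0,0.8,0,0,0,1],[0,0,0,0,0,0,1]]'
```

```text
t: 28.42
ee_pos: [496.4, -340.5, 49.5]
orientation: [3.12, -0.364, 0.0]
ft_force: [0.6, 0.3, -2.6]
width: 29.7
grasp_force: 30.0
```

```bash
python3 -m handwheel '[[0,0,0.5,0,0,0,1],[0,0,0.5,0,0,0,1],[0,0,0,0,0,0,1]]'
```

```text
t: 28.8
ee_pos: [496.5, -340.5, 48.7]
orientation: [3.119, -0.364, 0.001]
ft_force: [-0.5, 1.0, 0.2]
width: 29.7
grasp_force: 30.0
```

Touching the bench. Releasing and lifting clear.

```bash
python3 -m handwheel '[[0,0,0.3,0,0,0,1],[0,0,0,0,0,0,0.6],[0,0,0,0,0,0,0.3],[0,0,0,0,0,0,0],[0,0,0,0,0,0,0],[0,0,0,0,0,0,0],[0,0,0,0,0,0,0]]'; python3 -m handwheel '[[0,0,-5,0,0,0,0],[0,0,-15,0,0,0,0],[0,0,-25,0,0,0,0],[0,0,-30,0,0,0,0],[0,0,-30,0,0,0,0],[0,0,-20,0,0,0,0],[0,0,-5,0,0,0,0],[0,0,0,0,0,0,0]]'
```

```text
t: 29.68
ee_pos: [496.4, -340.5, 48.2]
orientation: [3.119, -0.364, 0.0]
ft_force: [0.7, 0.8, 0.3]
width: 81.7
grasp_force: 0.0
t: 30.68
ee_pos: [496.4, -340.3, 178.6]
orientation: [3.119, -0.364, 0.001]
ft_force: [-0.7, 0.3, -0.6]
width: 88.1
grasp_force: 0.0
```

I'll move the arm aside and compare with the first picture numerically.

```bash
python3 -m handwheel '[[-40,20,-5,0,0,0,0],[-40,20,-5,0,0,0,0],[-40,20,-5,0,0,0,0],[-40,20,-5,0,0,0,0],[-40,20,-5,0,0,0,0],[-40,20,-5,0,0,0,0],[-40,20,-5,0,0,0,0],[0,0,0,0,0,0,0]]'; python3 - <<'E'
from h import *
from workcell import viewer
import cv2
n=viewer.get_image("top")["frame"];o=cv2.imread("pics/top0.png");cv2.imwrite("pics/end.png",n)
d=np.abs(n.astype(int)-o).sum(2);m=(cv2.blur(d.astype(np.float32),(3,3))>60).astype(np.uint8)
c,l,s,ce=cv2.connectedComponentsWithStats(m)
for i in range(1,c):
    if s[i,4]>6: print(s[i],ce[i].round())
for im in(o,n):
    g=cv2.cvtColor(im,cv2.COLOR_BGR2GRAY)[200:236,325:418]
    for r in g[::2]: print("".join(" .:-=+*#%@"[min(9,int(v)//26)] for v in r))
E
```

```text
t: 31.68
ee_pos: [189.4, -412.0, 212.7]
orientation: [-3.12, 0.37, 0.001]
ft_force: [-0.2, -0.5, 0.2]
width: 87.6
grasp_force: 0.0
[325 200  16  20 100] [330. 210.]
[338 203   8  10  40] [341. 207.]
[364 208  23  24 253] [376. 219.]
[390 212   3   3   9] [391. 213.]
[388 215  30  21 298] [404. 225.]
[357 218   4   4  11] [358. 219.]
[138 230  21   6  67] [146. 233.]
[ 41 236  30  14  83] [ 55. 243.]
[ 162  237   89   41 1146] [205. 258.]
[ 29 242   4   5  12] [ 30. 244.]
[178 242  15  13  80] [184. 249.]
[251 245   4   7  21] [253. 249.]
[223 256   6   3   8] [225. 257.]
[225 256  50  25 482] [250. 267.]
[111 262  21  12 177] [120. 267.]
[285 268  41  20 181] [302. 278.]
[201 274  12   5  39] [207. 277.]
[258 276  14  11  71] [266. 282.]
[329 276  47  23 468] [353. 286.]
[375 282  10  19 101] [380. 291.]
[229 293  61  21 551] [265. 303.]
[306 297  36   9  60] [322. 301.]
[305 302  65  28 640] [341. 316.]
[353 308  15   4  20] [360. 309.]
[ 424  357  136   63 4906] [494. 392.]
[213 400  65  20 736] [241. 411.]
[180 410  19  10  61] [189. 415.]
::--:::::::::----::::::::::----:---------
[... 2642 characters left out ...]
#####  .............:*%###%%%#==-::=+%%%%=
-:--------------------------:-+#@%%*++=++++############+  .. . ........:%%######+++++++++--#:
-----------------------------------:=:=+*@@%*===#########+%%%==.:     :*#######%+++++++++-==-
--------===-----:--------------------------::-:--=+++*****######%##%###########+++++++++==%--
:---------:-:---------------::--:----:-----::::::::::----=*@%%%#**+############+++++++++-=%--
--:--::------===----------------::::-----::::::--:::------=*=-+-:-=*%%%%+==+###++++++++=-+=--
-::---------------------------------:::::::::::::::--------------------=-=:-*@%%%*++=++:=@==-
----+--------====----------::-:---:--:::::::::::::::----------------=====---::--=-=:-+*%%#=--
```

```bash
python3 -c "
from workcell import ctrl
print(ctrl.close_job())"
```

```text
the job is handed in; nothing more can be done
None
```

I handed the job in at about 32 s: the chute is empty, level and upright on the bench where it started. That the four nuts are in the bin is inferred from the empty channel, about 1 N of lost weight and no nut seen near the apron or chute, because I could not see inside the bin.

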